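# Wedge a printing block tight in the carving jig

## Robot

A 7-joint arm with a two-finger parallel gripper is mounted at the origin on the work surface. World frame = base frame: x ahead of the robot, y to its left, z up, the work surface at z = 0. Lengths are in m, angles in rad, forces in N, time in s.
With the tool pointing down it reaches from about 0.4 to 0.85 m from the base axis. Payload 10.4 kg.
Tool frame: the origin (TCP) lies at the centre of the arm's flange, where the gripper is bolted on; the fingertips stand 173 mm ahead of it and the grasp point (between the pads) lies 155 mm ahead of it; z points along the fingers, y is the line along which they close (so a half turn about z gives the same grasp; the last joint's range is limited). The gripper opens to 85 mm and grips with 20 to 120 N. Pads are 22 mm wide; open, the fingers measure 114 mm over their backs; the gripper's body (76 mm by 85 mm) begins 54 mm behind the grasp point. The pads swing forward as they close: fully open they stand 13 mm farther back than shut.
Start: joints at [-1.322, 0.332, -0.065, 1.46, 0.022, 1.35, -0.088], TCP at [0.168, 0.602, 0.405] pointing down, gripper open.
Joint ranges: [-2.6, 2.6], [-0.5, 2.12], [-1.47, 1.34], [0.16, 2.42], [-1.27, 4.41], [0.06, 2.06], [-2.6, 2.6]. Speed limits (rad/s): [2.22, 2.22, 2.79, 2.79, 3.14, 3.14, 3.14].

## Interface

Orientations are given as a unit quaternion [x, y, z, w].
In Python, from workcell import manip, viewer, finder gives the robot as it stands.
- The arm moves only by the tool arm_command, never from a script. Its argument "plan" is a list of rows, each an object with "dp": the shift along the tool's x, y, z in mm, a list of three; "spin": the turn about the tool's z in rad. A call has 1 to 5 rows; each row shifts and turns the commanded pose from where the row before left it, along the tool's axes as they then stand; what a row does not reach is not made up. A row lasts 1/10 s, in which the tool goes at most 50 mm and 8.59 degrees, less where a joint would pass 70% of its speed; a pose out of reach is approached as far as the arm can. A call is refused whole if a number of a shift passes 50 or a number of a turn 0.15, either way. A call with a gripper value outside its range is refused whole. "grip" is the closure, from -1 (fully open) to 1 (shut), set as the call begins (left out, the last holds). The fingers move at their own pace and stop on an object; "newtons" is the grip in N (left out, the last holds). Time passes only in rows, so rows that do not move let the fingers close. It gives the time, the measured TCP pose, the force, the opening and the grip force at its end, in the units of the state.
- manip.get_obs(): the state, without advancing time (a new reading comes with each control period).
- viewer.camera(name): name is "scene" or "top" or "wrist"; returns the picture (480x640x3 uint8, blue, green, red); there is no depth.
- viewer.camera_params(name): a dict with "vertical_fov" (degrees; the focal length in pixels is half the picture's height over the tangent of half this angle, whatever the lens; pixels are square), "cx", "cy" (the principal point, pixels), "k1" (the pictures are not rectified: a ray, as slopes to the right and down, at radius r is drawn at 1 + k1 r^2 times it, then the intrinsics apply), "R" (3x3) and "t" (3): a world point X has camera coordinates R X + t; the wrist camera has in their place "T_tool_cam" (4x4, takes a point from camera to tool coordinates, whose origin is the TCP and whose axes are the flange's). Camera axes: x right, y down, z forward; pixel columns grow to the right and rows downward; lengths in m; the calibration is good to about 2 mm. A picture is of the moment at which its call begins: read the wrist's pose just before it. camera_params takes no time and is no camera call.
- manip.hand_in(): hands the job in; it is judged then, once.
Trained networks look in the newest picture that a camera, given by its name, has taken for a name from the list of things; names that differ only in an ending like _2 or _b are one class to them, and where a whole thing is asked for, a point or a joint stands for the part that bears it (a point fixed in the world has none). Each returns a list of dicts, best first, with "score" (0 to 1); they miss things now and then, are a little off and sometimes report something else, mostly with a low value. They report only what shows in the picture. A call takes as long as a camera call.
- finder.find_in(camera, thing): "position" ([x, y, z] in m, in world coordinates, good to about 4 mm: the middle of the surface that is visible of it).
The state is a dict: "clock": time; "joint_pos": joint angles; "joint_velocities": joint speeds; "tau": joint torques, N m; "position": TCP position; "ee_rot": TCP orientation; "ft_force": force on the tool from outside, world axes, zero at the start; "torque": the same for the moment, N m; "grip_width": opening from 0.0 (shut) to 1.0 (fully open); "grasp_force": force on a finger pad.
Only numpy, scipy, OpenCV 4.12 (cv2) and the standard library are available. Lean on these libraries where they do the work, as an engineer would, in place of code of your own. Each camera call takes 0.05 s, during which the arm holds its last target. There are 200 camera calls.

## Task

The printing block lies loose in the carving jig. Pick up the large wooden wedge with the squared head, lay it flat and loose in the tapered slot beside the block, thin end first, and let go of it; then push or tap its thick end along the slot until it jams, holding the block pressed tight against the jig's straight fence. Leave the block and the wedge lying flat on the jig and take the hand away.

Things in the scene. Friction and masses are not known exactly. Their poses are not given: they have to be found in the camera images.
- wedge: Large pale wooden wedge, loose, 0.1 kg: 130 mm long, 32 high; a parallel-sided head 42 long, 36 wide, then an 88 mm taper (1 in 4) to a 14 mm wide tip. Origin under the head's centre; x to the tip (tip at x +109, struck end at -21 mm), y to its straight side (y +18; the other side slopes), z up. Lies beside a slimmer wedge (20 mm wide) and a straight batten of the same pale wood, in any order.
- jig: Carving jig, fixed: plywood board 300 x 200 x 15 mm (x -200 to +100, y -100 to +100 mm), wooden bars 24 high. Origin on the bench under the clamped block; x = driving direction, z up. Straight fence, cork-faced: face y +40 (gives 3 mm, 5 N/mm), x -75 to +75. End stop: face x +60, y -22 to +40. Sloping fence: inner face from (-45, -65) to (+60, -39) mm; the slot is between it and the block, open above and at its -x end.
- wedge_home (a point): Point on the jig's board, at jig x -69, y -48, z +15 mm, axes as the jig's: where the wedge's origin lies, axes parallel, with the block just flat against the straight fence. Up to about there it slides with a few newtons, moving the block; then it jams tighter over the next 5 to 15 mm, at a push of 10 to 20 N. Pulled back 55 mm the wedge has 14 mm of side room, less the block's gap to the fence.
- block: Wooden printing block, loose, 0.2 kg, 120 (x) x 70 (y) x 30 mm high, carved pattern on top, lying on the jig's board with axes nearly parallel to the jig's, at the start 4 to 7 mm clear of the straight fence and 1 to 4 mm of the end stop. Origin: centre of its underside, z up. Clamped, it is at jig y +5 mm, x 0 or a little less.

How it is judged:
By the outcome, as a careful person would: the job done as asked, in the order asked, and still so for the second after the job is handed in, with the robot touching nothing.
It also fails if it takes over 54 s, if anything falls off the work surface, if the arm or the gripper's body presses on something with over 40 N, if the wrist force passes 120 N, or if a joint passes its speed limit or range.

## Working session

There is one attempt and no reset: what is moved stays moved. The work goes in short steps, Python scripts to look and compute and a tool call to move; the robot and the scene stay as the last step left them, time stands still between calls to the robot, and variables do not carry over. Pictures are saved under pics/ and viewed, at most 12 in all, crops included, and the job is handed in when it is done.

Besides the shell and the picture viewer there is one more tool, called in YAML: its name, and indented under it one key for each argument. arm_command: Moves the arm, as the interface text tells. Its arguments: {"type":"object","properties":{"plan":{"type":"array","items":{"type":"object","properties":{"dp":{"type":"array","items":{"type":"number"}},"spin":{"type":"number"}}}},"grip":{"type":"number"},"newtons":{"type":"number"}},"required":["plan"]}

```bash
mkdir -p pics
cat > h.py <<'E'
import numpy as np, cv2
from workcell import manip, viewer, finder
from scipy.spatial.transform import Rotation as Ro
def K(p):
    f=240/np.tan(np.radians(p["vertical_fov"])/2); return f
def RT(name):
    p=viewer.camera_params(name)
    if "R" in p: return p,np.array(p["R"]),np.array(p["t"])
    o=manip.get_obs(); T=np.eye(4); T[:3,:3]=Ro.from_quat(o["ee_rot"]).as_matrix(); T[:3,3]=o["position"]
    M=np.linalg.inv(T@np.array(p["T_tool_cam"])); return p,M[:3,:3],M[:3,3]
def ray(cam,uv,z):
    p,R,t=cam; d=(np.array(uv,float)-[p["cx"],p["cy"]])/K(p)
    s=d.copy()
    for _ in range(30): s=d/(1+p["k1"]*(s@s))
    v=R.T@np.r_[s,1]; c=-R.T@t
    return c+v*(z-c[2])/v[2]
def proj(cam,X):
    p,R,t=cam; c=R@np.array(X)+t; s=c[:2]/c[2]; s=s*(1+p["k1"]*(s@s))
    return s*K(p)+[p["cx"],p["cy"]]
E
python3 - <<'E'
from h import *
o=manip.get_obs(); print({k:np.round(v,3) for k,v in o.items()})
for n in["top","scene","wrist"]:
    c=RT(n); im=viewer.camera(n); cv2.imwrite(f"pics/{n}0.png",im)
    print(n,c[0]["vertical_fov"],c[0]["k1"],np.round(-c[1].T@c[2],3))
    for t in["wedge","jig","block"]:
        for r in finder.find_in(n,t)[:4]: print(n,t,round(r["score"],2),np.round(r["position"],3),proj(c,r["position"]).round())
E
```

```text
{'clock': np.float64(0.0), 'joint_pos': array([-1.322,  0.333, -0.065,  1.461,  0.022,  1.35 , -0.089]), 'joint_velocities': array([-0.   ,  0.   ,  0.001,  0.001, -0.001, -0.001, -0.   ]), 'tau': array([ 0.0000e+00, -6.2543e+01,  4.9000e-02, -3.9162e+01,  1.6000e-02,
        1.0000e-02, -0.0000e+00]), 'position': array([0.168, 0.602, 0.404]), 'ee_rot': array([ 0.135,  0.991, -0.001, -0.   ]), 'ft_force': array([0.539, 0.298, 0.256]), 'torque': array([-0.003,  0.041, -0.004]), 'grasp_force': np.float64(0.0), 'grip_width': np.float64(1.001)}
top 50.23519879819666 -0.1315111437531397 [ 0.375 -0.09   1.027]
top wedge 0.76 [ 0.608 -0.289  0.033] [430. 219.]
top block 0.95 [0.608 0.084 0.045] [242. 220.]
scene 44.085961488475924 0.014592631679611301 [ 1.148 -0.82   0.688]
scene wedge 0.93 [ 0.619 -0.301  0.034] [264. 312.]
scene jig 0.79 [ 0.614 -0.007  0.016] [363. 240.]
scene block 0.68 [0.621 0.068 0.045] [387. 213.]
wrist 63.08323378982687 -0.012432974689137124 [0.103 0.621 0.375]
```

View pics/top0.png

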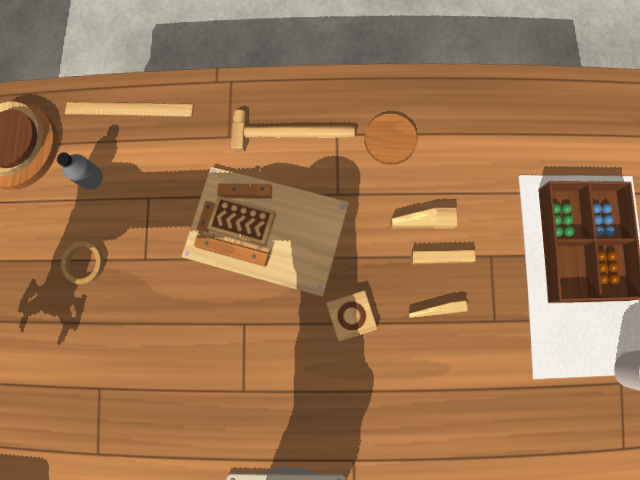

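View pics/scene0.png

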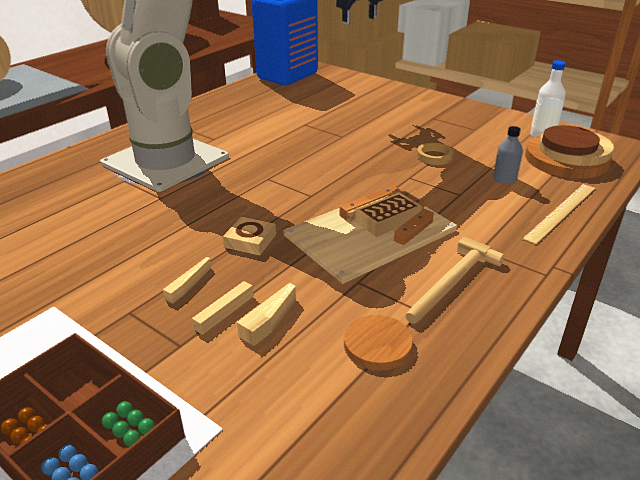

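The top view shows the large wedge at about (425,217), with its tip to the left. The batten is at (443,255) and the slim wedge at (438,306). The jig board corners are near (210,167), (348,203), (323,296) and (182,258). I'll zoom in on both.

Run:
```python
from h import *
im=cv2.imread("pics/top0.png")
a=cv2.resize(im[155:305,170:360],None,fx=4,fy=4,interpolation=cv2.INTER_CUBIC)
b=cv2.resize(im[195:240,380:470],None,fx=8,fy=8,interpolation=cv2.INTER_CUBIC)
cv2.imwrite("pics/a.png",a);cv2.imwrite("pics/b.png",b)
```

```text
(no output)
```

View pics/a.png

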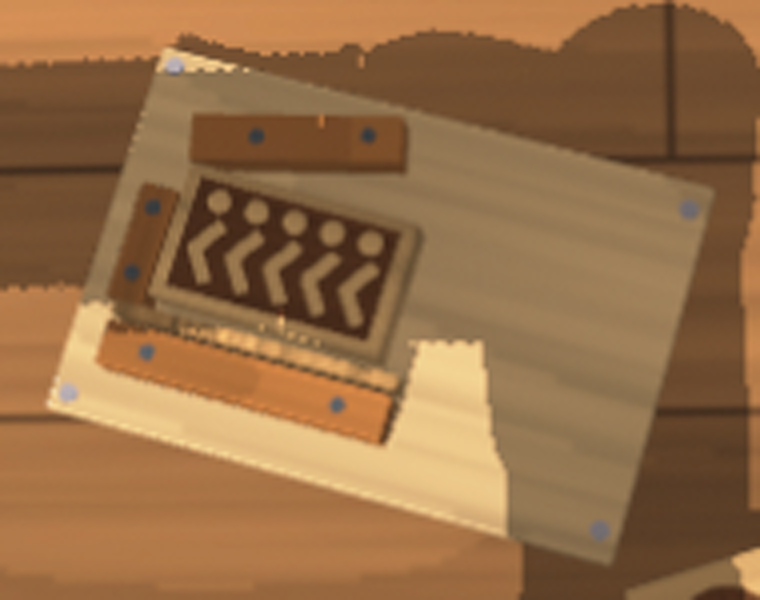

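View pics/b.png

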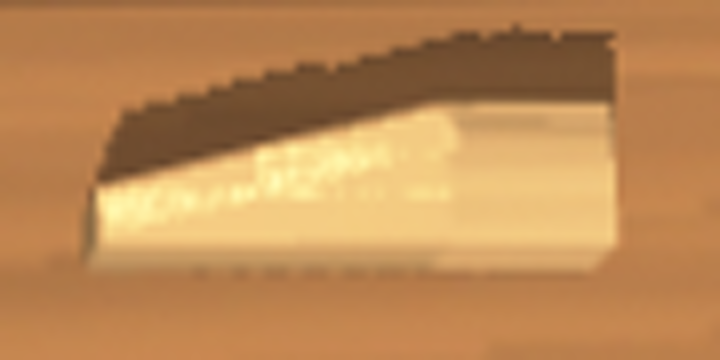

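```bash
cat >> h.py <<'E'
def rigid(P,Q):  # Q = R P + t in 2D
    P=np.array(P,float);Q=np.array(Q,float);p=P-P.mean(0);q=Q-Q.mean(0)
    th=np.arctan2((p[:,0]*q[:,1]-p[:,1]*q[:,0]).sum(),(p*q).sum())
    c,s=np.cos(th),np.sin(th);t=Q.mean(0)-np.array([[c,-s],[s,c]])@P.mean(0)
    return th,t,np.linalg.norm((P@np.array([[c,s],[-s,c]])+t)-Q,axis=1)
def at(th,t,p):
    c,s=np.cos(th),np.sin(th); return np.array([[c,-s],[s,c]])@np.array(p)+t
def go(target,yaw=None):
    o=manip.get_obs();R=Ro.from_quat(o["ee_rot"]).as_matrix();x=R[:,0]
    y0=np.arctan2(x[1],x[0]); print("pos",np.round(o["position"],4),"yaw",round(y0,4),"tilt",np.round(R[:2,2],4),"F",np.round(o["ft_force"],1),"t",o["clock"])
    if target is not None: print("dp mm",np.round(R.T@(np.array(target)-o["position"])*1e3,1), "spin",None if yaw is None else round(-(yaw-y0),4))
WTOP=[(.109,.018),(.109,.004),(.021,-.018),(-.021,-.018),(-.021,.018)]
JC=[(.1,-.1),(-.2,-.1),(-.2,.1),(.1,.1)]
E
python3 - <<'E'
from h import *
c=RT("top")
j=[ray(c,(170+u/4-.4,155+v/4-.4),.015)[:2] for u,v in[(165,48),(714,188),(611,565),(47,405)]]
th,t,e=rigid(JC,j);print("jig",th,t,e*1e3)
home=at(th,t,(-.069,-.048));print("home",home, "back55",at(th,t,(-.124,-.048)))
b=[ray(c,(170+u/4-.4,155+v/4-.4),.045)[:2] for u,v in[(195,175),(420,228),(378,360),(153,300)]]
print("block",*rigid([(.06,-.035),(-.06,-.035),(-.06,.035),(.06,.035)],b))
w=[ray(c,(380+u/8-.44,195+v/8-.44),.032)[:2] for u,v in[(97,247),(97,183),(430,102),(610,102),(615,245)]]
th,t,e=rigid(WTOP,w);print("wedge",th,t,e*1e3); go([t[0],t[1],.4],th)
E
```

```text
jig 1.2915124394303303 [0.61036456 0.090484  ] [1.89102985 1.40494717 0.80031178 1.58192227]
home [0.63748366 0.0109255 ] back55 [ 0.62232196 -0.04194342]
block 1.3000440554511292 [0.6069772  0.08584822] [0.00285161 0.00041401 0.00222097 0.00127131]
wedge 1.5609348564883203 [ 0.61451312 -0.32156507] [1.15480033 1.6992354  2.73690174 0.85262293 0.6824254 ]
pos [0.1678 0.6021 0.4047] yaw 2.8698 tilt [-0.      0.0001] F [ 0.3 -0.8 -0.3] t 0.6
dp mm [-678.3 -769.8    4.6] spin 1.3088
```

arm_command:
  plan:
    - {"dp": [-42, -25, 0]}
    - {"dp": [-42, -25, 0]}
    - {"dp": [-42, -25, 0]}
    - {"dp": [-42, -25, 0]}
    - {"dp": [-42, -25, 0]}
  grip: -1

```text
invalid input at $.plan[0]: expected keys dp, spin
```

arm_command:
  plan:
    - {"dp": [0, 0, 0], "spin": 0.15}
    - {"dp": [0, 0, 0], "spin": 0.15}
    - {"dp": [0, 0, 0], "spin": 0.15}
    - {"dp": [0, 0, 0], "spin": 0.15}
    - {"dp": [0, 0, 0], "spin": 0.15}

```text
clock: 1.1
position: [0.1678, 0.6021, 0.4048]
ee_rot: [0.492, 0.871, 0.0, -0.0]
ft_force: [-0.2, -0.1, -0.2]
grip_width: 1.002
grasp_force: 0.0
```

arm_command:
  plan:
    - {"dp": [0, 0, 0], "spin": 0.15}
    - {"dp": [0, 0, 0], "spin": 0.15}
    - {"dp": [0, 0, 0], "spin": 0.15}
    - {"dp": [0, 0, 0], "spin": 0.1}

```text
clock: 1.5
position: [0.1677, 0.6021, 0.4048]
ee_rot: [0.71, 0.705, 0.0, -0.0]
ft_force: [-0.1, 0.5, -0.5]
grip_width: 0.999
grasp_force: 0.0
```

arm_command:
  plan:
    - {"dp": [-36, 33, 0], "spin": 0}
    - {"dp": [-36, 33, 0], "spin": 0}
    - {"dp": [-36, 33, 0], "spin": 0}
    - {"dp": [-36, 33, 0], "spin": 0}
    - {"dp": [-36, 33, 0], "spin": 0}
  grip: -1

```text
clock: 2.0
position: [0.3336, 0.4202, 0.405]
ee_rot: [0.707, 0.707, 0.0, -0.0]
ft_force: [0.3, 0.9, 1.0]
grip_width: 1.0
grasp_force: 0.0
```

arm_command:
  plan:
    - {"dp": [-36, 33, 0], "spin": 0}
    - {"dp": [-36, 33, 0], "spin": 0}
    - {"dp": [-38, 12, 0], "spin": 0}
    - {"dp": [-38, 12, 0], "spin": 0}
    - {"dp": [-38, 12, 0], "spin": 0}

```text
clock: 2.5
position: [0.4348, 0.2341, 0.4048]
ee_rot: [0.708, 0.707, 0.0, -0.0]
ft_force: [0.2, -0.1, -1.2]
grip_width: 0.994
grasp_force: 0.0
```

arm_command:
  plan:
    - {"dp": [-38, 12, 0], "spin": 0}
    - {"dp": [-38, 12, 0], "spin": 0}
    - {"dp": [-38, 12, 0], "spin": 0}
    - {"dp": [-38, 12, 0], "spin": 0}
    - {"dp": [-38, 12, 0], "spin": 0}

```text
clock: 3.0
position: [0.4944, 0.044, 0.405]
ee_rot: [0.707, 0.707, 0.0, -0.0]
ft_force: [1.6, -0.1, -0.1]
grip_width: 0.998
grasp_force: 0.0
```

arm_command:
  plan:
    - {"dp": [-38, 12, 0], "spin": 0}
    - {"dp": [-38, 12, 0], "spin": 0}
    - {"dp": [-38, 12, 0], "spin": 0}
    - {"dp": [-38, 12, 0], "spin": 0}
    - {"dp": [-38, 12, 0], "spin": 0}

```text
clock: 3.5
position: [0.5543, -0.1457, 0.4049]
ee_rot: [0.707, 0.707, 0.0, 0.0]
ft_force: [1.3, 0.3, -0.1]
grip_width: 0.998
grasp_force: 0.0
```

arm_command:
  plan:
    - {"dp": [-38, 12, 0], "spin": 0}
    - {"dp": [-38, 12, 0], "spin": 0}
    - {"dp": [-38, 12, 0], "spin": 0}
    - {"dp": [-38, 12, 0], "spin": 0}
    - {"dp": [0, 0, 0], "spin": 0}

```text
clock: 4.0
position: [0.6009, -0.3018, 0.4038]
ee_rot: [0.71, 0.704, -0.002, 0.0]
ft_force: [-1.1, -0.7, -0.2]
grip_width: 0.998
grasp_force: 0.0
```

Run:
```python
from h import *
c=RT("wrist"); im=viewer.camera("wrist"); cv2.imwrite("pics/w1.png",im)
go([.6145,-.3216,.4],1.561)
for r in finder.find_in("wrist","wedge")[:3]: print(round(r["score"],2),np.round(r["position"],3),proj(c,r["position"]).round())
print([proj(c,[*at(1.561,np.array([.6145,-.3216]),p),.032]).round() for p in WTOP])
```

```text
pos [ 0.6013 -0.2993  0.4039] yaw 1.5655 tilt [-0.0016 -0.0016] F [ 0.   0.8 -0.2] t 4.05
dp mm [-22.2  13.4   3.9] spin 0.0045
0.74 [ 0.613 -0.292  0.034] [332. 198.]
[array([314., 103.]), array([331., 103.]), array([355., 208.]), array([353., 253.]), array([314., 253.])]
```

View pics/w1.png

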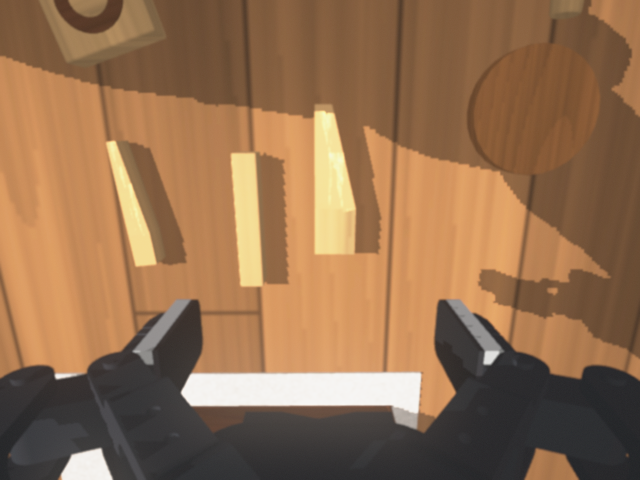

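The wrist view shows the wedge tip at (315–331,104) and the head's rear at (314–355,253). That matches the prediction to 1 px, so I'm descending with the fingers partly closed.

arm_command:
  plan:
    - {"dp": [-22, 13, 40], "spin": 0}
    - {"dp": [0, 0, 45], "spin": 0}
    - {"dp": [0, 0, 45], "spin": 0}
    - {"dp": [0, 0, 0], "spin": 0}
    - {"dp": [0, 0, 0], "spin": 0}
  grip: -0.4
  newtons: 40

```text
clock: 4.6
position: [0.6154, -0.3172, 0.2759]
ee_rot: [0.707, 0.707, 0.0, -0.0]
ft_force: [0.6, -0.2, 0.3]
grip_width: 0.699
grasp_force: 0.0
```

Run:
```python
from h import *
go([.6145,-.3216,.179],1.561); print(manip.get_obs()["grip_width"])
```

```text
pos [ 0.6154 -0.3172  0.2759] yaw 1.5714 tilt [0.0001 0.0005] F [ 0.6 -0.2  0.3] t 4.6
dp mm [-4.5 -0.9 96.9] spin 0.0104
0.6985658455313132
```

arm_command:
  plan:
    - {"dp": [-4.5, -1, 40], "spin": 0.01}
    - {"dp": [0, 0, 35], "spin": 0}
    - {"dp": [0, 0, 22], "spin": 0}
    - {"dp": [0, 0, 0], "spin": 0}

```text
clock: 5.0
position: [0.6143, -0.322, 0.1779]
ee_rot: [0.711, 0.704, 0.0, -0.0]
ft_force: [-0.7, 0.4, 0.6]
grip_width: 0.7
grasp_force: 0.0
```

arm_command:
  plan:
    - {"dp": [0, 0, 0], "spin": 0}
    - {"dp": [0, 0, 0], "spin": 0}
    - {"dp": [0, 0, 0], "spin": 0}
    - {"dp": [0, 0, 0], "spin": 0}
    - {"dp": [0, 0, 0], "spin": 0}
  grip: 1

```text
clock: 5.5
position: [0.615, -0.3235, 0.1814]
ee_rot: [0.711, 0.703, 0.001, 0.002]
ft_force: [-0.3, 0.8, 7.7]
grip_width: 0.415
grasp_force: 41.3
```

arm_command:
  plan:
    - {"dp": [0, 0, -30], "spin": 0}
    - {"dp": [0, 0, -40], "spin": 0}
    - {"dp": [0, 0, -40], "spin": 0}
    - {"dp": [0, 0, 0], "spin": 0}
    - {"dp": [0, 0, 0], "spin": 0}

```text
clock: 6.0
position: [0.6141, -0.3231, 0.2902]
ee_rot: [0.711, 0.703, 0.001, 0.002]
ft_force: [0.0, -0.2, -1.0]
grip_width: 0.409
grasp_force: 40.4
```

Run:
```python
from h import *
go([.622,-.042,.28],1.2915); o=manip.get_obs();print(o["grip_width"],o["grasp_force"])
im=viewer.camera("wrist"); cv2.imwrite("pics/w2.png",im)
```

```text
pos [ 0.6141 -0.3231  0.2902] yaw 1.5599 tilt [ 0.0037 -0.001 ] F [ 0.  -0.2 -1. ] t 6.0
dp mm [281.2   4.8  10. ] spin 0.2684
0.4091795296930686 40.37865221500397
```

arm_command:
  plan:
    - {"dp": [40, 3, -10], "spin": 0}
    - {"dp": [45, 3, 0], "spin": 0}
    - {"dp": [45, 3, 0], "spin": 0}
    - {"dp": [45, 3, 0], "spin": 0}
    - {"dp": [40, 2, 0], "spin": 0}

```text
clock: 6.55
position: [0.63, -0.1052, 0.2965]
ee_rot: [0.711, 0.704, -0.0, -0.001]
ft_force: [0.8, 0.3, -0.6]
grip_width: 0.416
grasp_force: 40.3
```

arm_command:
  plan:
    - {"dp": [36, 0, 0], "spin": 0}
    - {"dp": [0, 0, 0], "spin": 0.14}
    - {"dp": [0, 0, 0], "spin": 0.13}
    - {"dp": [0, 0, 0], "spin": 0}
    - {"dp": [0, 0, 0], "spin": 0}

```text
clock: 7.05
position: [0.6304, -0.0721, 0.297]
ee_rot: [0.798, 0.603, -0.001, -0.0]
ft_force: [0.2, 0.2, -0.7]
grip_width: 0.413
grasp_force: 40.5
```

Run:
```python
from h import *
c=RT("wrist"); im=viewer.camera("wrist"); cv2.imwrite("pics/w3.png",im)
go([.6253,-.0698,.3],1.2915); o=manip.get_obs();print(o["grip_width"],o["grasp_force"])
th=1.2915;t=np.array([.6104,.0905])
for n,p in dict(s1=(-.045,-.065,.039),s2=(.06,-.039,.039),f1=(-.075,.04,.039),f2=(.075,.04,.039),e1=(.06,-.022,.039),e2=(.06,.04,.039),c1=(.1,-.1,.015),c2=(.1,.1,.015)).items(): print(n,proj(c,[*at(th,t,p[:2]),p[2]]).round(1))
np.savez("w3.npz",f=c[0],R=c[1],t=c[2])
```

```text
pos [ 0.6304 -0.0722  0.2971] yaw 1.293 tilt [-0.0011 -0.0002] F [ 0.   0.  -0.5] t 7.1
dp mm [ 0.9 -5.6 -2.9] spin 0.0015
0.4139250444409437 40.48557221889496
s1 [320.9  58.3]
s2 [ 266.5 -181.5]
f1 [132.8 116.7]
f2 [  95.7 -219.2]
e1 [ 230.4 -181.4]
e2 [  99.9 -180.1]
c1 [ 390.6 -241.1]
c2 [  -1.3 -237.4]
```

View pics/w3.png

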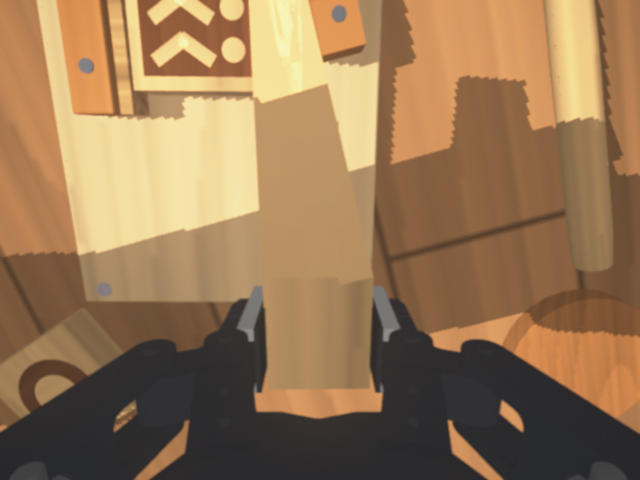

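Run:
```python
from h import *
c=RT("wrist"); o=manip.get_obs(); p=o["position"]
for off,yaw in [(.002,1.293),(.002,1.283),(.002,1.303)]:
    t=at(yaw,p[:2],(off,0))
    print(yaw,[proj(c,[*at(yaw,t,q),p[2]-.1494]).round(1).tolist() for q in WTOP])
go([*at(1.2915,np.array([.6104,.0905]),(-.131,-.058)),.25],1.2915)
im=cv2.imread("pics/w3.png"); cv2.imwrite("pics/w3c.png",cv2.resize(im[0:130,40:400],None,fx=2.2,fy=2.2,interpolation=cv2.INTER_CUBIC))
```

```text
1.293 [[251.4, -35.6], [303.9, -35.7], [374.3, 274.8], [369.7, 386.2], [268.0, 386.2]]
1.283 [[255.5, -36.3], [308.0, -35.9], [375.0, 275.3], [369.2, 386.7], [267.5, 385.8]]
1.303 [[247.2, -34.7], [299.7, -35.5], [373.6, 274.3], [370.3, 385.8], [268.6, 386.7]]
pos [ 0.6304 -0.0722  0.2971] yaw 1.293 tilt [-0.0011 -0.0002] F [ 0.   0.  -0.5] t 7.1
dp mm [19.9 -6.  47.1] spin 0.0015
```

View pics/w3c.png

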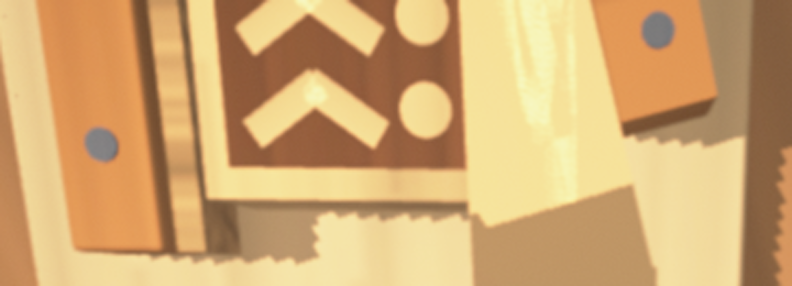

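arm_command:
  plan:
    - {"dp": [20, -6, 10], "spin": 0}
    - {"dp": [0, 0, 30], "spin": 0}
    - {"dp": [0, 0, 0], "spin": 0}
    - {"dp": [0, 0, 0], "spin": 0}

```text
clock: 7.5
position: [0.6302, -0.0519, 0.2578]
ee_rot: [0.799, 0.601, -0.001, -0.0]
ft_force: [0.1, 0.3, 0.2]
grip_width: 0.415
grasp_force: 40.3
```

Run:
```python
from h import *
d=np.load("w3.npz",allow_pickle=True); w=(d["f"].item(),d["R"],d["t"])
t=np.array([.6104,.0905]);J=lambda X:at(-1.2915,0,X-t)*1e3
print("block corner",J(ray(w,(134.5,91),.045)[:2]),"cork",J(ray(w,(134,114.5),.039)[:2]),"s1",J(ray(w,(322.5,58),.039)[:2]))
go([*at(1.2915,t,(-.131,-.058)),.199],1.2915)
print("now jig",J(manip.get_obs()["position"][:2]))
```

```text
block corner [-62.03751499  34.75593484] cork [-73.8306808   39.18002025] s1 [-44.84262798 -65.86585045]
pos [ 0.6302 -0.0519  0.2578] yaw 1.2902 tilt [-0.0011 -0.0004] F [0.1 0.3 0.2] t 7.5
dp mm [ 0.5 -0.2 58.8] spin -0.0013
now jig [-131.44336463  -58.29584308]
```

arm_command:
  plan:
    - {"dp": [0, 0, 25], "spin": 0}
    - {"dp": [0, 0, 22], "spin": 0}
    - {"dp": [0, 0, 11], "spin": 0}
    - {"dp": [0, 0, 2], "spin": 0}
    - {"dp": [0, 0, 0], "spin": 0}

```text
clock: 8.0
position: [0.6308, -0.0516, 0.1987]
ee_rot: [0.799, 0.601, 0.0, 0.0]
ft_force: [-0.2, 0.1, -0.7]
grip_width: 0.417
grasp_force: 40.5
```

arm_command:
  plan:
    - {"dp": [0, 0, 1], "spin": 0}
    - {"dp": [0, 0, 0], "spin": 0}

```text
clock: 8.2
position: [0.6307, -0.0513, 0.1976]
ee_rot: [0.799, 0.601, 0.001, 0.0]
ft_force: [-0.2, 0.6, -0.4]
grip_width: 0.41
grasp_force: 40.5
```

arm_command:
  plan:
    - {"dp": [0, 0, 0], "spin": 0}
    - {"dp": [0, 0, 0], "spin": 0}
    - {"dp": [0, 0, 0], "spin": 0}
    - {"dp": [0, 0, 0], "spin": 0}
  grip: -0.4

```text
clock: 8.6
position: [0.6304, -0.0511, 0.1968]
ee_rot: [0.799, 0.601, 0.0, -0.0]
ft_force: [0.1, 0.6, -0.7]
grip_width: 0.7
grasp_force: 0.0
```

arm_command:
  plan:
    - {"dp": [0, 0, -20], "spin": 0}
    - {"dp": [0, 0, -30], "spin": 0}
    - {"dp": [-30, 0, -30], "spin": 0}
    - {"dp": [-40, 0, -30], "spin": 0}
    - {"dp": [0, 0, 0], "spin": 0}

```text
clock: 9.1
position: [0.6098, -0.1255, 0.3115]
ee_rot: [0.802, 0.598, 0.002, 0.003]
ft_force: [-0.1, -0.9, 0.5]
grip_width: 0.7
grasp_force: 0.0
```

Run:
```python
from h import *
t=np.array([.6104,.0905])
c=RT("wrist");im=viewer.camera("wrist"); cv2.imwrite("pics/w4.png",im)
print([proj(c,[*at(1.2915,at(1.2915,t,(-.129,-.058)),q),.047]).round(1).tolist() for q in WTOP])
go([*at(1.2915,t,(-.175,-.060)),.195],1.2915)
```

```text
[[272.8, -115.9], [300.8, -116.1], [343.6, 71.4], [343.2, 148.5], [281.6, 149.2]]
pos [ 0.6104 -0.1222  0.3093] yaw 1.2844 tilt [ 0.004 -0.001] F [ 0.7  0.1 -0.2] t 9.15
dp mm [ 29.5   0.7 114.3] spin -0.0071
```

View pics/w4.png

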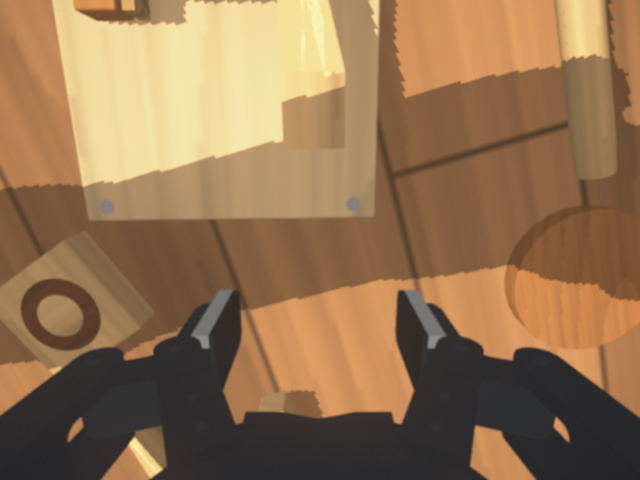

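arm_command:
  plan:
    - {"dp": [29, 1, 25], "spin": -0.007}
    - {"dp": [0, 0, 30], "spin": 0}
    - {"dp": [0, 0, 20], "spin": 0}
    - {"dp": [0, 0, 0], "spin": 0}
    - {"dp": [0, 0, 0], "spin": 0}
  grip: 1

```text
clock: 9.65
position: [0.6201, -0.0905, 0.2317]
ee_rot: [0.797, 0.604, -0.0, -0.0]
ft_force: [-0.2, -0.6, 0.6]
grip_width: 0.003
grasp_force: 0.0
```

```bash
cat >> h.py <<'E'
JT=np.array([.6104,.0905])
def jig(target=None):
    o=manip.get_obs(); print("jig mm",(at(-1.2915,0,np.array(o["position"])[:2]-JT)*1e3).round(1),"Fjig",at(-1.2915,0,np.array(o["ft_force"])[:2]).round(1))
    go(None if target is None else [*at(1.2915,JT,target[:2]),target[2]],1.2915)
E
python3 -c "
from h import *
jig((-.175,-.057,.194))"
```

```text
jig mm [-171.3  -59.2] Fjig [-0.6  0. ]
pos [ 0.6201 -0.0905  0.2317] yaw 1.297 tilt [-0.0007 -0.0001] F [-0.2 -0.6  0.6] t 9.65
dp mm [-3.7 -2.2 37.7] spin 0.0055
```

arm_command:
  plan:
    - {"dp": [-4, -2, 20], "spin": 0.005}
    - {"dp": [0, 0, 18], "spin": 0}
    - {"dp": [0, 0, 0], "spin": 0}
    - {"dp": [6, 0, 0], "spin": 0}
    - {"dp": [6, 0, 0], "spin": 0}

```text
clock: 10.15
position: [0.6209, -0.0821, 0.1947]
ee_rot: [0.799, 0.602, 0.001, 0.0]
ft_force: [0.0, 0.0, -0.1]
grip_width: 0.002
grasp_force: 0.0
```

arm_command:
  plan:
    - {"dp": [6, 0, 0], "spin": 0}
    - {"dp": [5, 0, 0], "spin": 0}
    - {"dp": [5, -1, 0], "spin": 0}
    - {"dp": [5, 0, 0], "spin": 0}
    - {"dp": [5, -1, 0], "spin": 0}

```text
clock: 10.65
position: [0.6256, -0.0567, 0.1938]
ee_rot: [0.799, 0.602, 0.0, 0.0]
ft_force: [-0.6, -0.3, -0.7]
grip_width: 0.001
grasp_force: 0.4
```

arm_command:
  plan:
    - {"dp": [5, -1, 0], "spin": 0}
    - {"dp": [5, 0, 0], "spin": 0}
    - {"dp": [5, -1, 0], "spin": 0}
    - {"dp": [3, 0, 0], "spin": 0}
    - {"dp": [0, 0, 0], "spin": 0}

```text
clock: 11.15
position: [0.6286, -0.0389, 0.1936]
ee_rot: [0.798, 0.602, -0.0, -0.0]
ft_force: [0.0, -0.6, 1.0]
grip_width: 0.007
grasp_force: 0.6
```

```bash
python3 -c "
from h import *
jig((-.101,-.049,.194))
c=RT('top');cv2.imwrite('pics/t5.png',viewer.camera('top'))
c=RT('wrist');im=viewer.camera('wrist'); cv2.imwrite('pics/w5.png',im)
"
```

```text
jig mm [-119.4  -53.1] Fjig [-0.6 -0.2]
pos [ 0.6286 -0.0389  0.1936] yaw 1.2921 tilt [-0.0002  0.0001] F [ 0.  -0.6  1. ] t 11.15
dp mm [18.4 -4.1 -0.4] spin 0.0006
```

View pics/w5.png

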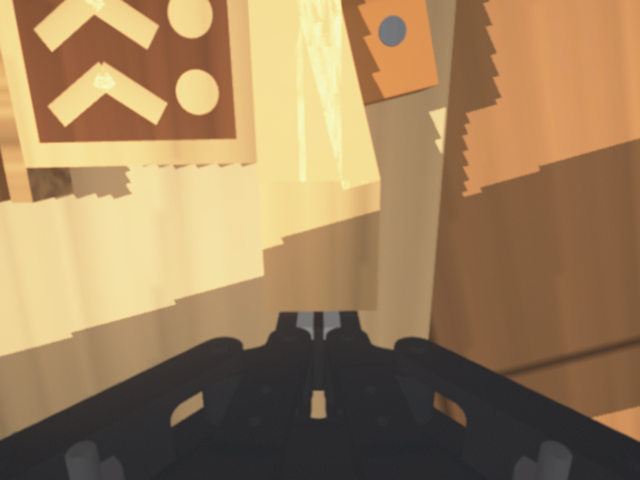

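The wedge is lying straight and sliding in the slot, with the fingers centred on its head rear at (265–378,310). I'll keep pushing.

arm_command:
  plan:
    - {"dp": [4, -1, 0], "spin": 0}
    - {"dp": [4, -1, 0], "spin": 0}
    - {"dp": [4, -1, 0], "spin": 0}
    - {"dp": [3, 0, 0], "spin": 0}
    - {"dp": [0, 0, 0], "spin": 0}

```text
clock: 11.75
position: [0.6292, -0.0247, 0.1936]
ee_rot: [0.799, 0.602, -0.001, -0.0]
ft_force: [-6.5, -6.6, 4.3]
grip_width: 0.002
grasp_force: 3.7
```

arm_command:
  plan:
    - {"dp": [2, 0, 0], "spin": 0}
    - {"dp": [2, 0, 0], "spin": 0}
    - {"dp": [0, 0, 0], "spin": 0}
    - {"dp": [0, 0, 0], "spin": 0}

```text
clock: 12.15
position: [0.6295, -0.0233, 0.1936]
ee_rot: [0.799, 0.601, -0.003, 0.0]
ft_force: [-11.2, -12.4, 7.0]
grip_width: 0.002
grasp_force: 7.6
```

```bash
python3 -c "
from h import *
jig((-.101,-.049,.194))"
```

```text
jig mm [-104.2  -49.7] Fjig [-15.    7.3]
pos [ 0.6295 -0.0233  0.1936] yaw 1.2887 tilt [-0.0036 -0.0038] F [-11.2 -12.4   7. ] t 12.15
dp mm [ 3.1 -0.7 -0.4] spin -0.0028
```

```bash
python3 -c "
from h import *
c=RT('wrist');im=viewer.camera('wrist'); cv2.imwrite('pics/w6.png',im)
for n,x in dict(home=-.069,m5=-.074,p5=-.064).items(): print(n,[proj(c,[*at(1.2915,at(1.2915,JT,(x,-.048)),q),.047]).round(1).tolist() for q in WTOP[2:]])
print([proj(c,[*at(1.2915,JT,(-.06,y)),.045]).round(1).tolist() for y in(-.03,.04)],proj(c,[*at(1.2915,JT,(-.075,.04)),.039]))
"
```

```text
home [[374.5, 170.5], [369.9, 301.8], [258.5, 302.0]]
m5 [[373.9, 187.5], [369.4, 315.8], [259.2, 316.1]]
p5 [[375.1, 153.1], [370.4, 287.4], [257.8, 287.6]]
[[255.2, 209.6], [30.0, 210.4]] [ 51.62605393 250.80641582]
```

View pics/w6.png

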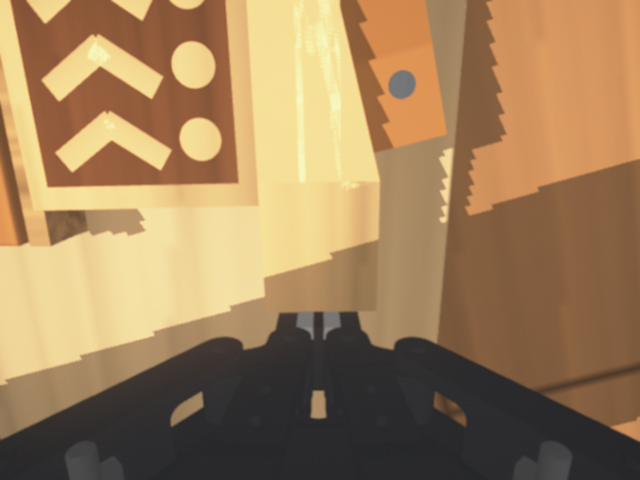

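The wedge is about 4 mm short of home, and the block is still yawed by about 0.03 rad. The hand also carries a side load. I'll back off, shift about 2 mm toward jig +y and push again.

arm_command:
  plan:
    - {"dp": [-6, 0, 0], "spin": 0}
    - {"dp": [-6, -2, 0], "spin": 0}
    - {"dp": [0, 0, 0], "spin": 0}
    - {"dp": [0, 0, 0], "spin": 0}

```text
clock: 12.6
position: [0.6259, -0.0304, 0.1938]
ee_rot: [0.798, 0.602, 0.0, -0.0]
ft_force: [-0.4, 0.4, 1.1]
grip_width: 0.001
grasp_force: 0.0
```

```bash
python3 -c "
from h import *
jig((-.105,-.049,.194))"
```

```text
jig mm [-112.   -48.2] Fjig [0.3 0.5]
pos [ 0.6259 -0.0304  0.1938] yaw 1.2923 tilt [0.0005 0.0009] F [-0.4  0.4  1.1] t 12.6
dp mm [ 7.   0.8 -0.2] spin 0.0008
```

arm_command:
  plan:
    - {"dp": [4, 0, 0], "spin": 0}
    - {"dp": [4, 0, 0], "spin": 0}
    - {"dp": [2, -0.5, 0], "spin": 0}
    - {"dp": [2, -0.5, 0], "spin": 0}
    - {"dp": [0, 0, 0], "spin": 0}

```text
clock: 13.1
position: [0.6278, -0.02, 0.1937]
ee_rot: [0.799, 0.602, -0.001, 0.0]
ft_force: [-2.8, -5.2, 2.5]
grip_width: -0.004
grasp_force: 2.7
```

```bash
python3 -c "
from h import *
jig((-.105,-.049,.194))"
```

```text
jig mm [-101.4  -47.2] Fjig [-5.8  1.3]
pos [ 0.6278 -0.02    0.1937] yaw 1.2912 tilt [-0.0007 -0.0017] F [-2.8 -5.2  2.5] t 13.1
dp mm [-3.6  1.8 -0.3] spin -0.0003
```

arm_command:
  plan:
    - {"dp": [2, -0.5, 0], "spin": 0}
    - {"dp": [2, -0.5, 0], "spin": 0}
    - {"dp": [0, 0, 0], "spin": 0}

```text
clock: 13.4
position: [0.6278, -0.0168, 0.1937]
ee_rot: [0.799, 0.601, -0.001, 0.001]
ft_force: [-2.7, -8.0, 2.5]
grip_width: -0.002
grasp_force: 4.1
```

```bash
python3 -c "
from h import *
jig((-.105,-.049,.194))"
```

```text
jig mm [-98.4 -46.3] Fjig [-8.5  0.4]
pos [ 0.6278 -0.0168  0.1937] yaw 1.2903 tilt [-0.0009 -0.0028] F [-2.7 -8.   2.5] t 13.4
dp mm [-6.6  2.7 -0.2] spin -0.0012
```

arm_command:
  plan:
    - {"dp": [2, -0.5, 0], "spin": 0}
    - {"dp": [2, -0.5, 0], "spin": 0}
    - {"dp": [0, 0, 0], "spin": 0}

```text
clock: 13.7
position: [0.6277, -0.0139, 0.1937]
ee_rot: [0.799, 0.601, -0.002, 0.001]
ft_force: [-4.3, -10.8, 3.1]
grip_width: -0.002
grasp_force: 5.9
```

arm_command:
  plan:
    - {"dp": [2, -0.5, 0], "spin": 0}
    - {"dp": [2, -0.5, 0], "spin": 0}
    - {"dp": [0, 0, 0], "spin": 0}

```text
clock: 14.0
position: [0.6278, -0.0108, 0.1938]
ee_rot: [0.8, 0.6, -0.002, 0.002]
ft_force: [-3.5, -14.0, 3.0]
grip_width: -0.0
grasp_force: 7.5
```

```bash
python3 -c "
from h import *
jig()"
```

```text
jig mm [-92.6 -44.7] Fjig [-14.5  -0.5]
pos [ 0.6278 -0.0108  0.1938] yaw 1.2882 tilt [-0.001  -0.0057] F [ -3.5 -14.    3. ] t 14.0
```

arm_command:
  plan:
    - {"dp": [2, -0.3, 0], "spin": 0}
    - {"dp": [2, -0.3, 0], "spin": 0}
    - {"dp": [1, 0, 0], "spin": 0}
    - {"dp": [0, 0, 0], "spin": 0}

```text
clock: 14.4
position: [0.6281, -0.0084, 0.1938]
ee_rot: [0.8, 0.6, -0.003, 0.003]
ft_force: [-6.7, -21.8, 4.8]
grip_width: -0.001
grasp_force: 11.5
```

```bash
python3 -c "
from h import *
jig()
c=RT('wrist');im=viewer.camera('wrist'); cv2.imwrite('pics/w7.png',im)
print([proj(c,[*at(1.2915,JT,(-.06,y)),.045]).round(1).tolist() for y in(-.03,.04)],proj(c,[*at(1.2915,JT,(-.075,.04)),.039]))
print([proj(c,[*at(1.2915,at(1.2915,JT,(-.060,-.048)),q),.047]).round(1).tolist() for q in WTOP[2:]])
"
```

```text
jig mm [-90.2 -44.3] Fjig [-22.8   0.5]
pos [ 0.6281 -0.0084  0.1938] yaw 1.2858 tilt [-0.0021 -0.0086] F [ -6.7 -21.8   4.8] t 14.4
[[272.7, 251.1], [53.4, 252.4]] [ 73.0686717  288.53512484]
[[390.3, 185.1], [384.6, 313.5], [274.5, 314.2]]
```

View pics/w7.png

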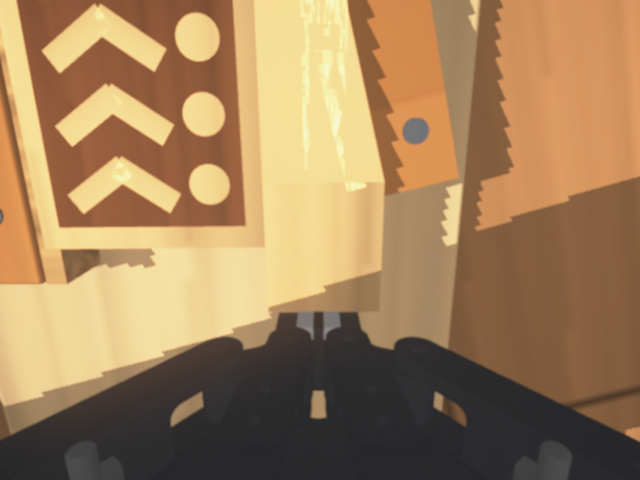

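At 22.8 N the wedge is jammed about 10 mm past home. The block's near edge is now level from (47,248) to (264,246), flush with the cork. Backing off and lifting clear.

arm_command:
  plan:
    - {"dp": [-8, 0, 0], "spin": 0}
    - {"dp": [-15, 0, 0], "spin": 0}
    - {"dp": [-20, 0, 0], "spin": 0}
    - {"dp": [-10, 0, -40], "spin": 0}
    - {"dp": [-10, 0, -40], "spin": 0}

```text
clock: 14.95
position: [0.6112, -0.0631, 0.2738]
ee_rot: [0.799, 0.602, -0.001, -0.001]
ft_force: [1.2, 0.4, 0.4]
grip_width: -0.003
grasp_force: 0.0
```

arm_command:
  plan:
    - {"dp": [-40, 0, -30], "spin": 0}
    - {"dp": [-45, 0, 0], "spin": 0}
    - {"dp": [-45, 0, 0], "spin": 0}
    - {"dp": [0, 0, 0], "spin": 0}
    - {"dp": [0, 0, 0], "spin": 0}

```text
clock: 15.45
position: [0.5756, -0.1886, 0.3038]
ee_rot: [0.799, 0.601, 0.0, -0.0]
ft_force: [0.5, -0.2, -0.3]
grip_width: 0.001
grasp_force: 0.0
```

```bash
python3 -c "
from h import *
jig()
im=viewer.camera('top');cv2.imwrite('pics/t8.png',cv2.resize(im[155:305,170:360],None,fx=4,fy=4,interpolation=cv2.INTER_CUBIC))
"
```

```text
jig mm [-277.9  -43.5] Fjig [-0.  -0.5]
pos [ 0.5756 -0.1886  0.3038] yaw 1.2896 tilt [0.0005 0.0006] F [ 0.5 -0.2 -0.3] t 15.45
```

View pics/t8.png

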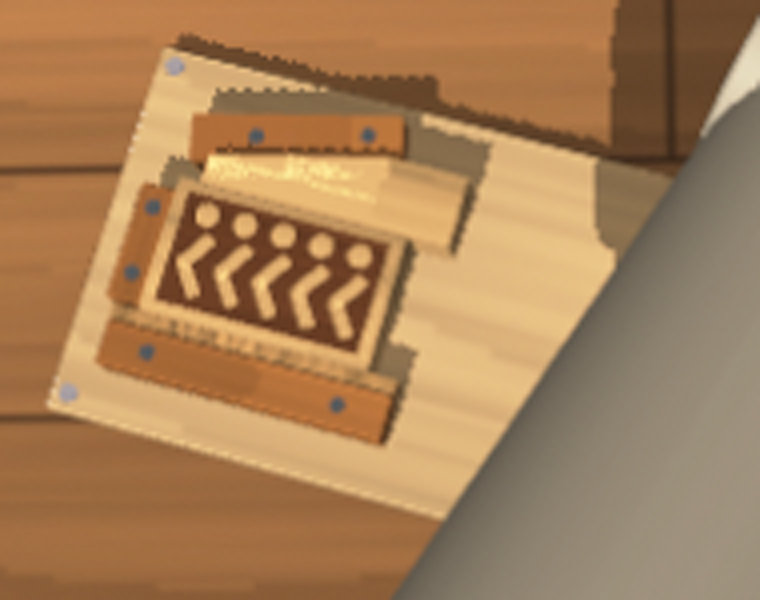

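The top view shows the wedge jammed at (205–470,150–255). The block is square, tight against the cork fence and at the end stop, and the hand is clear. Handing in.

```bash
python3 -c "
from workcell import manip
print(manip.hand_in())"
```

```text
the job is handed in; nothing more can be done
None
```

The large wedge is jammed in the slot at about 23 N, slightly over the 10–20 N you gave. It holds the block flat and tight against the straight fence; the hand is clear and the job was handed in at about 15 s.

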